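# Seal a blister card in the hand sealing press

### The job

Finish sealing the blister card in the small hand press. Push the card along its channel until it is fully home against the back stop, then swing the open cover over and down onto it, then press the black knob on the cover right down and finish while still holding it down. Do it all by pushing: do not lift the card out of its channel, and leave the two vials and the jar where they stand.

Things in the scene. Friction and masses are not known exactly. Their poses are not given: they have to be found in the camera images.
- seal_press: Fixed grey metal press on the worktop, foot plate 172 x 148 x 6 mm (y -68 to +80 mm, back edge x = +106 mm). Origin: at worktop level, under the centre of the home card; x runs along the card channel to the back stop (roughly away from the robot), y to the hinge side (robot's left), z up. Bed 18 mm up. The cover's hinge line runs along x at y = +56 mm, 30 mm up.
- channel_front (a point): Middle of the bed's front edge, 18 mm above the worktop, 65.5 mm before the press's origin; the front of bed and foot plate drops upright below it. The channel is open here, 78 mm wide between two aluminium rails 22.5 mm high. Axes as the press's.
- back_stop (a point): Middle of the top edge of the back stop's face, 22.5 mm above the worktop, 68.5 mm behind the press's origin: where the card's far end stops.
- blister_card: Blister card, 135 (along the channel) x 75 x 7 mm, about 30 g, loose on the bed, pockets down, plain cream back up. Origin: centre of the back, 24.5 mm above the worktop; x along the 135 mm side towards the stop. It starts 20 to 42 mm short of home, its near end overhanging the front. Home, its origin is over the press's within 3 mm and its near end 1 to 2 mm proud of the bed's front.
- press_cover (a joint): Cover angle, rad: 0 = flat on the home card, 1.57 = upright, 2.1 = leaning back at its limit. Starts at 1.68 to 2.05, leaning to the hinge side. Stiff hinge: it stays where it is left down to about 0.9 rad (about 0.2 N m pushes it over), then sinks shut by its own weight in a second or two.
- cover_plate: Aluminium cover plate, 150 mm along the hinge, free edge 107 mm from the hinge line, 5 mm thick, 250 g, cork pad underneath, front lip (a card left sticking out keeps the cover open). Origin halfway along the hinge line; x along it, plate towards own -y, outer face at own z = +2 mm. The knob is on the outer face: up when shut, to the hinge side when open.
- cover_edge (a point): Point on the free edge of the cover plate, 45 mm from the middle of the edge towards the open front of the press.
- press_knob (a joint): Travel of the knob into the cover, m: 0 = out, 0.008 = right down. Sprung: about 2.4 N to start, 12 N right down.
- knob_top (a point): Centre of the top of the round black knob, 43 mm wide, outside on the cover over the middle of the card. With the cover shut and the knob out it is 64 mm above the worktop. The knob's rim stands 25 to 39 mm off the pad's face.
- vial_a: Open amber vial with tablets, 36 mm wide, 84 mm tall, standing. Bystander. Origin: centre of its underside.
- vial_b: Open amber vial with tablets, 35 mm wide, 82 mm tall, standing. Bystander. Origin: centre of its underside.
- ointment_jar: Wide amber jar with lid, 68 mm wide, 92 mm tall, standing. Bystander. Origin: centre of its underside.

How it is judged:
By the outcome, as a careful person would: the job done as asked, in the order asked, and still so for the second after the job is handed in, while the arm keeps its last pose, push and grip.
It also fails if it takes over 51 s, if anything falls off the work surface, if the arm or the gripper's body presses on something with over 40 N, if the wrist force passes 120 N, or if a joint passes its speed limit or range.

### The arm

A 6-joint arm with a two-finger parallel gripper is mounted at the origin on a cart in front of the work surface, level with it; the furniture and walls round the work are solid. World frame = base frame: x ahead of the robot, y to its left, z up, the work surface at z = 0. Lengths are in m, angles in degrees, forces in N, time in s.
With the tool pointing down it reaches from about 0.35 to 0.875 m from the base axis. Payload 4.2 kg.
Tool frame: the origin (TCP) lies on the front face of the gripper's body, between the roots of the fingers; the fingertips stand finger_overhang ahead of it and the grasp point (between the pads) lies 51 mm ahead of it (finger_overhang is the distance from the TCP to the fingertips, in m); z points along the fingers, y is the line along which they close (so a half turn about z gives the same grasp; the last joint's range is limited). The gripper opens to 87 mm and grips with 3 to 60 N. Pads are 19 mm wide; open, the fingers measure 117 mm over their backs; the gripper's body (75 mm by 190 mm) begins 51 mm behind the grasp point.
Start: joints at [-53.537, 22.042, 0.453, 0, -68.411, -14.817], TCP at [0.231, -0.581, 0.292] pointing down, gripper open.
Joint ranges: [-179.83, 179.83], [-69.29, 118.12], [-61.27, 80.66], [-181.25, 117.63], [-171.15, -9.14], [-177.46, 177.46]. Speed limits (degrees/s): [159.86, 159.86, 180, 180, 180, 180].

### API

Orientations are given as a 3x3 rotation matrix whose columns are the frame's x, y, z axes.
In Python, from station import sense, capture, camera_model, finish_job, finger_overhang gives the robot as it stands. The module is installed in compiled form; this text tells all that it offers.
- The arm moves only by the tool jog_arm, never from a script. Its argument "rows" is a list that holds one entry, the list of rows, each a list of 4 numbers: the shift along the tool's x, y, z in m, then the turn about the tool's z in rad. A call has 1 to 20 rows; each row shifts and turns the commanded pose from where the row before left it, along the tool's axes as they then stand; what a row does not reach is not made up. A row lasts 1/8 s, in which the tool goes at most 62.5 mm and 10.7 degrees, less where a joint would pass 70% of its speed; a pose out of reach is approached as far as the arm can. A call is refused whole if a number of a shift passes 0.0625 or a number of a turn 0.188, either way. A call with a gripper value outside its range is refused whole. "claw" is the opening, from 0 (shut) to 1 (fully open), set as the call begins (left out, the last holds). The fingers move at their own pace and stop on an object; the grip force is fixed at half the most. Time passes only in rows, so rows that do not move let the fingers close. It gives the time, the measured TCP pose, the force, the opening and the grip force at its end, in the units of the state.
- sense(): the state, without advancing time (a new reading comes with each control period).
- capture(name): name is "scene" or "top"; returns the picture (420x560x3 uint8, red, green, blue); there is no depth.
- camera_model(name): a dict with "fovy" (degrees; the focal length in pixels is half the picture's height over the tangent of half this angle, whatever the lens; pixels are square), "cx", "cy" (the principal point, pixels), "k1" (the pictures are not rectified: a ray, as slopes to the right and down, at radius r is drawn at 1 + k1 r^2 times it, then the intrinsics apply), "eye" and "rotation" of the camera in the world. Camera axes: x right, y down, z forward; pixel columns grow to the right and rows downward; lengths in m; the calibration is good to about 2 mm. A picture is of the moment at which its call begins. camera_model takes no time and is no camera call.
- finish_job(): hands the job in; it is judged then, once.
The state is a dict: "time_s": time; "joints": joint angles; "joint_velocities": joint speeds; "effort": joint torques, N m; "tcp_pos": TCP position; "ee_rot": TCP orientation; "wrist_force": force on the tool from outside, world axes, zero at the start; "moment": the same for the moment, N m; "gripper_width": opening from 0.0 (shut) to 1.0 (fully open); "gripper_force": force on a finger pad.
Only numpy, scipy, OpenCV 4.12 (cv2) and the standard library are available. Lean on these libraries where they do the work, as an engineer would, in place of code of your own. Each camera call takes 0.05 s, during which the arm holds its last target. There are 200 camera calls.

## Working session

There is one attempt and no reset: what is moved stays moved. The work goes in short steps, Python scripts to look and compute and a tool call to move; the robot and the scene stay as the last step left them, time stands still between calls to the robot, and variables do not carry over. Pictures are saved under pics/ and viewed, at most 12 in all, crops included, and the job is handed in when it is done.

Besides the shell and the picture viewer there is one more tool, called after "Call:" as name(argument=value, ...) on one line, values as JSON. jog_arm: Moves the arm, as the interface text tells. Its arguments: {"type":"object","properties":{"rows":{"type":"array"},"claw":{"type":"number"}},"required":["rows"]}

```bash
mkdir -p pics; python3 - <<'E'
from station import *
import cv2
for n in("scene","top"):
    cv2.imwrite(f"pics/{n}0.png",capture(n)[:,:,::-1]); print(n,camera_model(n))
s=sense();print(s,finger_overhang)
E
```

```text
scene {'fovy': 55.609936743078556, 'cx': 274.4072622185757, 'cy': 201.2180747315117, 'k1': -0.031206434089526856, 'eye': array([0.24764342, 0.59592698, 0.75509076]), 'rotation': array([[-0.88697707, -0.33684236,  0.31592548],
       [-0.46158055,  0.62490201, -0.6296355 ],
       [ 0.01466544, -0.70429731, -0.70975364]])}
top {'fovy': 54.1205778873749, 'cx': 281.66558678001655, 'cy': 206.03273363810888, 'k1': 0.02443839419852487, 'eye': array([ 0.4082644 , -0.03151864,  0.92411068]), 'rotation': array([[ 0.02037947, -0.98268429,  0.18416371],
       [-0.99977504, -0.0189476 ,  0.00953159],
       [-0.00587709, -0.18431653, -0.98284937]])}
{'time_s': 0.1, 'joints': array([-5.35361657e+01,  2.20861095e+01,  3.87868735e-01, -2.57573697e-02,
       -6.84114261e+01, -1.48180107e+01]), 'joint_velocities': array([-0.09631651, -0.06713841,  0.1972168 ,  0.0694892 ,  0.11347226,
       -0.07233726]), 'effort': array([-1.15779567e-03, -3.91689026e+01,  1.87935913e+01,  4.23205867e+00,
        1.34091714e-02, -7.24280267e-05]), 'tcp_pos': array([ 0.23043189, -0.58053658,  0.29127209]), 'ee_rot': array([[-9.29542887e-01, -3.68713140e-01, -8.01345830e-04],
       [-3.68714001e-01,  9.29541172e-01,  1.78774296e-03],
       [ 8.57196224e-05,  1.95725118e-03, -9.99998081e-01]]), 'wrist_force': array([-0.27914288,  0.48088704, -0.46537888]), 'moment': array([-0.03157686, -0.07559189, -0.03185816]), 'gripper_force': 0.0, 'gripper_width': 0.9979912249757219} 0.0697
```

View pics/scene0.png

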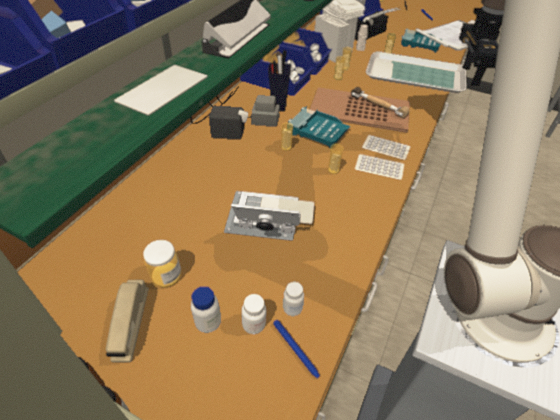

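View pics/top0.png

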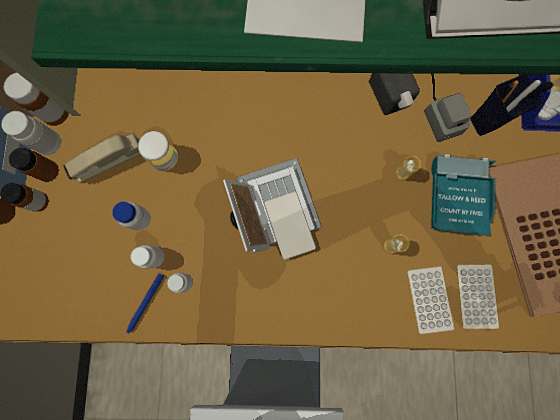

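The press is in the top view at about (275,210), with the cover open to the left, and the cream card overhangs toward the robot at about (297,225). The vials are at (408,168) and (397,243), and the jar is at (155,148). Next I'll zoom in.

```bash
cat > h.py <<'E'
import numpy as np, cv2
from station import *
def ray(n,u,v):
    m=camera_model(n); f=210/np.tan(np.radians(m["fovy"]/2))
    K=np.array([[f,0,m["cx"]],[0,f,m["cy"]],[0,0,1]])
    p=cv2.undistortPoints(np.array([[[u,v]]],float),K,np.array([m["k1"],0,0,0]))[0,0]
    return m["eye"],m["rotation"]@np.array([p[0],p[1],1])
def on(n,u,v,z):
    e,d=ray(n,u,v); return e+d*(z-e[2])/d[2]
def pix(n,P):
    m=camera_model(n); f=210/np.tan(np.radians(m["fovy"]/2))
    c=m["rotation"].T@(np.array(P)-m["eye"]); s=c[:2]/c[2]; s=s*(1+m["k1"]*(s@s))
    return s*f+[m["cx"],m["cy"]]
E
python3 - <<'E'
import cv2, numpy as np
from h import *
a=cv2.imread("pics/top0.png")[150:270,215:335]; b=cv2.imread("pics/scene0.png")[180:250,215:325]
im=np.zeros((600,800,3),np.uint8)
cv2.imwrite("pics/a.png",cv2.resize(a,(600,600),interpolation=cv2.INTER_CUBIC))
cv2.imwrite("pics/b.png",cv2.resize(b,(770,490),interpolation=cv2.INTER_CUBIC))
t=cv2.imread("pics/top0.png"); h=cv2.cvtColor(t,cv2.COLOR_BGR2HSV)
# cream card: bright low-sat
m=cv2.inRange(h,(15,20,150),(40,110,255))[180:270,250:335]
n,l,s,c=cv2.connectedComponentsWithStats(m)
k=1+s[1:,4].argmax(); cs,_=cv2.findContours((l==k).astype(np.uint8),0,1)
q=cv2.boxPoints(cv2.minAreaRect(cs[0]))+[250,180]
print(s[k],q); P=np.array([on("top",*p,.0245) for p in q]);print(P,[np.linalg.norm(P[i]-P[i-1]) for i in range(4)])
E
```

```text
[  15   12   50   67 2057] [[263.70000648 201.09999847]
 [295.80000305 190.40000153]
 [315.1000061  248.29999542]
 [283.00000763 258.99999237]]
[[ 0.58725795  0.01752823  0.0245    ]
 [ 0.61309395 -0.05375143  0.0245    ]
 [ 0.48439908 -0.0976669   0.0245    ]
 [ 0.45979789 -0.02808047  0.0245    ]] [np.float64(0.13537437276498232), np.float64(0.0758174705148027), np.float64(0.1359813847280432), np.float64(0.0738071095332654)]
```

View pics/a.png

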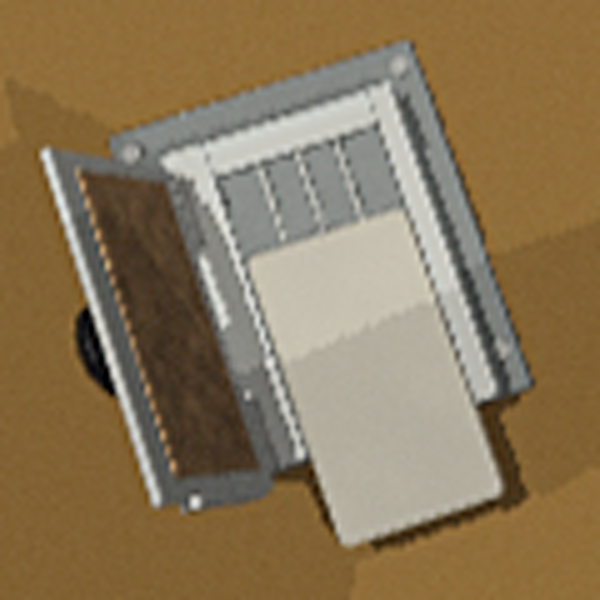

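View pics/b.png

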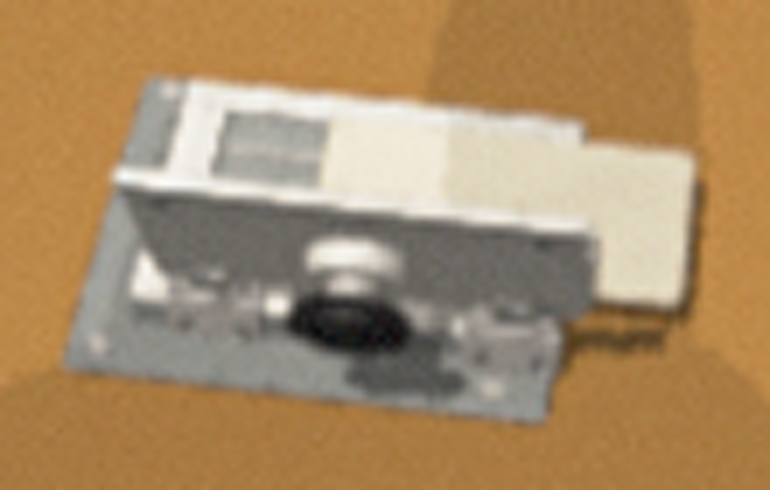

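```bash
cat > m.py <<'E'
from h import *
np.set_printoptions(precision=4,suppress=True)
A=lambda x,y:(215+x/5-.4,150+y/5-.4)
B=lambda x,y:(215+x/7-.4,180+y/7-.4)
br=on("top",*A(411,42),.006); fr=on("top",*A(532,387),.006)
print("plate",br,fr,np.linalg.norm(br-fr))
e=(br-fr)[:2]; a1=np.arctan2(e[1],e[0])
P=np.array([[.58726,.01753],[.61309,-.05375],[.4844,-.09767],[.4598,-.02808]])
ex=(P[0]+P[1]-P[2]-P[3]);a2=np.arctan2(ex[1],ex[0]); print(np.degrees([a1,a2]))
th=(a1+a2)/2; X=np.array([np.cos(th),np.sin(th)]);Y=np.array([-X[1],X[0]])
o1=(br[:2]+fr[:2])/2-X*.020+Y*.068
st=(on("top",*A(217,172),.0225)+on("top",*A(379,123),.0225))[:2]/2
o2=st-X*.0685
c=P.mean(0); print("origins",o1,o2,"card c",c,"card in press",[(X@(c-o),Y@(c-o)) for o in(o1,o2)])
o=o1
def tri(p,q):
    e1,d1=ray("top",*p);e2,d2=ray("scene",*q)
    s=np.linalg.lstsq(np.c_[d1,-d2],e2-e1,rcond=None)[0]
    a,b=e1+d1*s[0],e2+d2*s[1]; w=(a+b)/2
    return np.array([X@(w[:2]-o),Y@(w[:2]-o),w[2]]),np.linalg.norm(a-b)
for p,q in (((42,150),(115,180)),((155,507),(600,235))):
    w,err=tri(A(*p),B(*q)); print("edge",w,err,"r",np.hypot(w[1]-.056,w[2]-.03),"ang",np.arctan2(w[2]-.03,.056-w[1]))
for n,u,v in(("top",408,168),("top",397,243)): print(n,on(n,u,v,.08))
E
python3 m.py
```

```text
plate [ 0.6944 -0.0554  0.006 ] [ 0.534 -0.112  0.006] 0.17008132397635103
[19.4383 19.2656]
origins [ 0.5728 -0.0262] [ 0.5742 -0.0274] card c [ 0.5361 -0.0405] card in press [(np.float64(-0.03934997731442924), np.float64(-0.0013203012367786755)), (np.float64(-0.04021469862763385), np.float64(0.00027079715081110116))]
edge [0.0729 0.1019 0.1255] 0.0032899504774662716 r 0.10599553139413002 ang 2.019108674272251
edge [-0.0788  0.1015  0.1252] 0.006371424667298202 r 0.10550227467782718 ang 2.0163692696368205
top [ 0.6535 -0.289   0.08  ]
top [ 0.494  -0.2609  0.08  ]
```

Call:
jog_arm(rows=[[[0,0,0,-0.17],[0,0,0,-0.17],[0,0,0,-0.17],[0,0,0,-0.17],[0,0,0,-0.17],[0,0,0,-0.17],[0,0,0,-0.17],[0,0,0,-0.17],[0,0,0,-0.17],[-0.0409,-0.0357,0,0],[-0.0409,-0.0357,0,0],[-0.0409,-0.0357,0,0],[-0.0409,-0.0357,0,0],[-0.0409,-0.0357,0,0],[-0.0409,-0.0357,0,0],[-0.0409,-0.0357,0,0],[-0.0409,-0.0357,0,0],[-0.0409,-0.0357,0,0],[-0.0409,-0.0357,0,0]]], claw=0)

```text
time_s: 2.48
tcp_pos: [0.4323, -0.0751, 0.2922]
ee_rot: [[0.331, -0.944, 0.0], [-0.944, -0.331, 0.0], [-0.0, -0.0, -1.0]]
wrist_force: [0.6, -0.6, 1.2]
gripper_width: 0.007
gripper_force: 0.0
```

Call:
jog_arm(rows=[[[0.001,0,0.05,0],[0,0,0.05,0],[0,0,0.05,0],[0,0,0.045,0],[0,0,0.014,0],[0,0,0,0],[0,0,0,0]]])

```text
time_s: 3.35
tcp_pos: [0.4331, -0.0777, 0.0839]
ee_rot: [[0.331, -0.944, 0.001], [-0.944, -0.331, 0.0], [0.0, -0.001, -1.0]]
wrist_force: [-0.3, -0.1, 0.3]
gripper_width: 0.004
gripper_force: 0.0
```

```bash
cat > look.py <<'E'
import sys
from m import *
n,k=sys.argv[1],sys.argv[2]
im=capture(n)[:,:,::-1]
c=im[150:270,215:335] if n=="top" else im[180:250,215:325]
cv2.imwrite(f"pics/{k}.png",cv2.resize(c,(600,600) if n=="top" else (770,490),interpolation=cv2.INTER_CUBIC))
E
python3 look.py scene c|tail -0; python3 -c "
from station import *;s=sense();print(s['tcp_pos'],s['wrist_force'])"
```

```text
[ 0.43320735 -0.07770453  0.08413417] [-0.22175816  0.6978153  -0.01536625]Exception ignored on flushing sys.stdout:
BrokenPipeError: [Errno 32] Broken pipe
```

View pics/c.png

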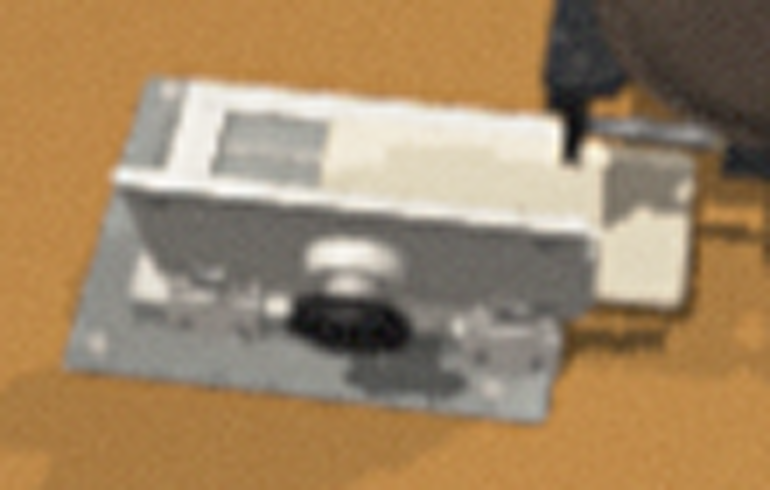

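The card is still short of home and the closed fingers stand just in front of its near end. Now I'll push it in.

Call:
jog_arm(rows=[[[-0.0013,-0.01,0,0],[0,-0.01,0,0],[0,-0.005,0,0],[0,-0.005,0,0],[0,-0.005,0,0],[0,-0.005,0,0],[0,-0.005,0,0],[0,-0.005,0,0],[0,-0.005,0,0],[0,0,0,0]]])

```text
time_s: 4.65
tcp_pos: [0.4846, -0.0582, 0.0833]
ee_rot: [[0.331, -0.944, 0.001], [-0.944, -0.331, 0.0], [0.0, -0.001, -1.0]]
wrist_force: [0.4, -0.4, 0.6]
gripper_width: 0.003
gripper_force: 0.0
```

```bash
python3 look.py scene d >/dev/null; python3 -c "
from h import *
s=sense();d=s['tcp_pos'][:2]-[.5735,-.027];t=np.radians(19.35)
print(s['tcp_pos'],s['wrist_force'],d@[np.cos(t),np.sin(t)],d@[-np.sin(t),np.cos(t)])"
```

```text
[ 0.4841868  -0.0583282   0.08321338] [-0.02744346  1.14468013  0.72778984] -0.09464830803870065 3.4304519733776425e-05
```

View pics/d.png

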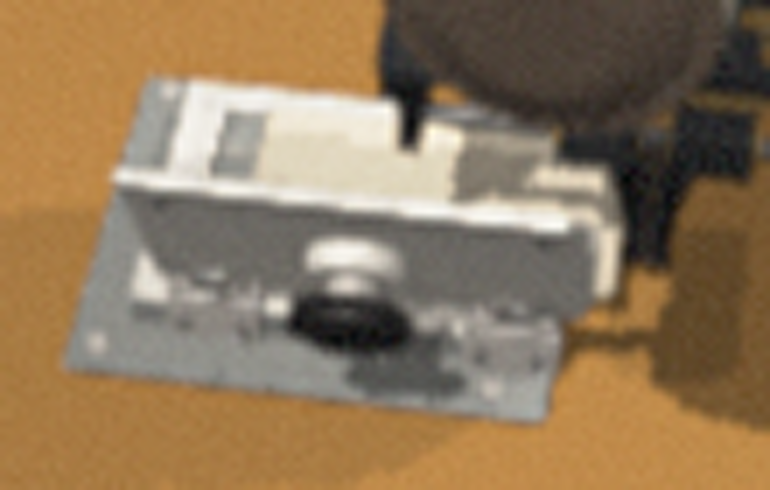

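The card has gone in about 25 mm with the finger on its end, leaving about 14 mm.

Call:
jog_arm(rows=[[[0,-0.004,0,0],[0,-0.004,0,0],[0,-0.003,0,0],[0,-0.001,0,0],[0,-0.001,0,0],[0,-0.001,0,0],[0,0,0,0]]])

```text
time_s: 5.58
tcp_pos: [0.4974, -0.0537, 0.0833]
ee_rot: [[0.331, -0.944, 0.0], [-0.944, -0.331, 0.0], [0.0, -0.0, -1.0]]
wrist_force: [0.7, -0.0, 0.2]
gripper_width: 0.002
gripper_force: 0.0
```

Call:
jog_arm(rows=[[[0,-0.001,0,0],[0,0,0,0]]])

```text
time_s: 5.82
tcp_pos: [0.4983, -0.0534, 0.0833]
ee_rot: [[0.331, -0.944, 0.0], [-0.944, -0.331, 0.0], [0.0, -0.0, -1.0]]
wrist_force: [0.3, 0.3, 0.3]
gripper_width: 0.002
gripper_force: 0.0
```

Call:
jog_arm(rows=[[[0,-0.001,0,0],[0,0,0,0]]])

```text
time_s: 6.08
tcp_pos: [0.4993, -0.0531, 0.0833]
ee_rot: [[0.331, -0.944, 0.0], [-0.944, -0.331, 0.0], [0.0, -0.0, -1.0]]
wrist_force: [-0.0, -0.6, -0.1]
gripper_width: 0.01
gripper_force: 0.0
```

Call:
jog_arm(rows=[[[0,-0.001,0,0],[0,0,0,0]]])

```text
time_s: 6.32
tcp_pos: [0.5002, -0.0527, 0.0833]
ee_rot: [[0.331, -0.944, 0.0], [-0.944, -0.331, 0.0], [0.0, -0.0, -1.0]]
wrist_force: [0.0, 0.4, -0.6]
gripper_width: 0.008
gripper_force: 0.0
```

Call:
jog_arm(rows=[[[0,-0.001,0,0],[0,0,0,0]]])

```text
time_s: 6.58
tcp_pos: [0.5009, -0.0525, 0.0832]
ee_rot: [[0.331, -0.944, -0.0], [-0.944, -0.331, -0.0], [-0.0, 0.0, -1.0]]
wrist_force: [-0.1, 0.1, 1.0]
gripper_width: 0.003
gripper_force: 0.3
```

Call:
jog_arm(rows=[[[0,-0.001,0,0],[0,0,0,0]]])

```text
time_s: 6.82
tcp_pos: [0.5011, -0.0524, 0.0831]
ee_rot: [[0.33, -0.944, -0.002], [-0.944, -0.33, -0.0], [-0.0, 0.002, -1.0]]
wrist_force: [-2.8, -0.9, 2.6]
gripper_width: 0.007
gripper_force: 1.6
```

```bash
python3 look.py scene e >/dev/null; python3 -c "
from h import *
s=sense();d=s['tcp_pos'][:2]-[.5735,-.027];t=np.radians(19.35)
print(s['tcp_pos'],s['wrist_force'],s['gripper_force'],d@[np.cos(t),np.sin(t)])"
```

```text
[ 0.50106922 -0.05238204  0.08305924] [-3.05968389 -0.91762896  2.31288444] 1.6845334321260452 -0.07674935214359482
```

View pics/e.png

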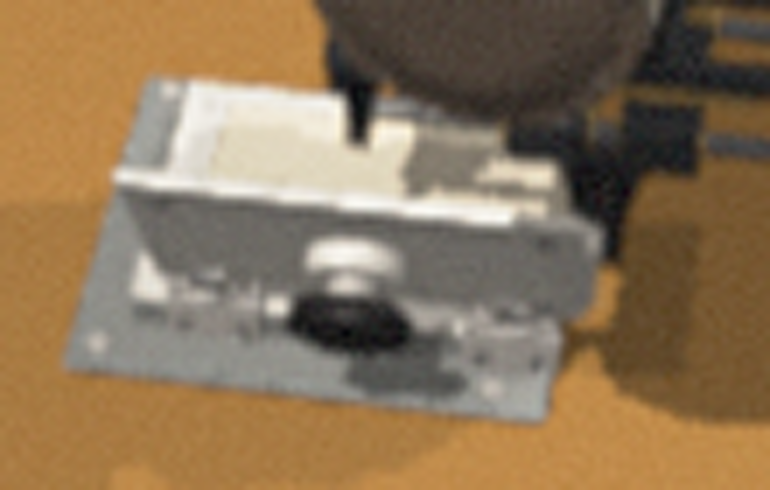

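The card is against the back stop, with a firm 3 N contact. I'll give it one more nudge, then back off and go over to the hinge side.

Call:
jog_arm(rows=[[[0,-0.001,0,0],[0,0,0,0],[0,0.01,0,0],[0,0.02,0,0],[0,0,-0.05,0],[0,0,-0.05,0],[0,0,-0.05,0],[-0.04,-0.02,0,0],[-0.05,-0.02,0,0],[-0.05,-0.019,0,0],[0,0,0,0]]])

```text
time_s: 8.25
tcp_pos: [0.4848, 0.0933, 0.2337]
ee_rot: [[0.335, -0.942, 0.003], [-0.942, -0.335, 0.002], [-0.001, -0.004, -1.0]]
wrist_force: [-0.0, -0.1, -0.3]
gripper_width: 0.003
gripper_force: 0.0
```

```bash
python3 look.py top f >/dev/null; cat > st.py <<'E'
from h import *
s=sense();d=s['tcp_pos'][:2]-[.5735,-.027];t=np.radians(19.35)
print(s['wrist_force'].round(2),"press x,y,tip z",(d@[np.cos(t),np.sin(t)]).round(4),(d@[-np.sin(t),np.cos(t)]).round(4),(s['tcp_pos'][2]-.0697).round(4))
E
python3 st.py
```

```text
[-0.16 -0.08  1.13] press x,y,tip z -0.0448 0.1416 0.1637
```

View pics/f.png

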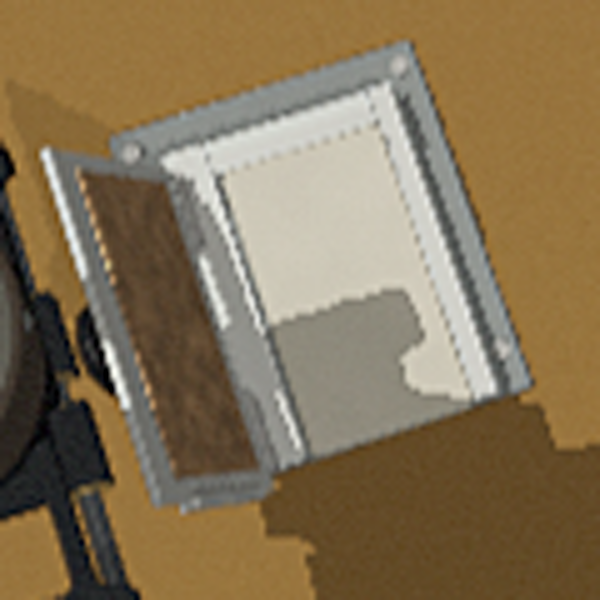

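The card is fully home: its far end is at the stop line (300,150 in the crop) and its near end is flush with the front. Next I'll push the cover over.

Call:
jog_arm(rows=[[[0,0.005,0.03,0],[0,0,0.033,0],[0,0,0,0],[0.01,0,0,0],[0.01,0,0,0],[0.005,0,0,0],[0.005,0,0,0],[0.005,0,0,0],[0.005,0,0,0],[0.005,0,0,0],[0.005,0,0,0],[0.005,0,0,0],[0.005,0,0,0],[0,0,0,0]]])

```text
time_s: 10.05
tcp_pos: [0.499, 0.0311, 0.17]
ee_rot: [[0.33, -0.944, -0.001], [-0.944, -0.33, -0.0], [0.0, 0.001, -1.0]]
wrist_force: [-0.6, 0.2, -0.7]
gripper_width: 0.004
gripper_force: 0.0
```

```bash
python3 look.py top g >/dev/null; python3 st.py
```

```text
[ 0.29 -0.08  0.22] press x,y,tip z -0.0511 0.0796 0.1003
```

View pics/g.png

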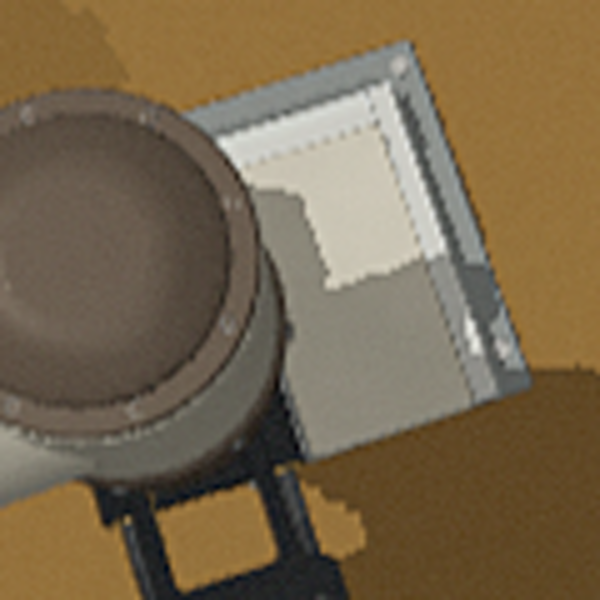

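The arm hides the cover in this view, and the fingertip is at y = 80 mm. I'll carry on with the sweep.

Call:
jog_arm(rows=[[[0.005,0,0,0],[0.005,0,0,0],[0.005,0,0,0],[0.005,0,0,0],[0.005,0,0,0],[0.005,0,0,0],[0.005,0,0,0],[0.005,0,0,0],[0.005,0,0,0]]])

```text
time_s: 11.22
tcp_pos: [0.5142, -0.0112, 0.1703]
ee_rot: [[0.331, -0.944, 0.0], [-0.944, -0.331, -0.0], [0.0, -0.0, -1.0]]
wrist_force: [0.8, -0.2, -0.3]
gripper_width: 0.001
gripper_force: 0.3
```

Call:
jog_arm(rows=[[[0.005,0,0,0],[0.005,0,0,0],[0.005,0,0,0],[0.005,0,0,0],[0.005,0,0,0],[0.005,0,0,0],[0.005,0,0,0],[0,0,0,0],[0,0,0,0],[0,0,0,0],[0,0,0,0],[0,0,0,0],[0,0,0,0],[0,0,0,0],[0,0,0,0]]])

```text
time_s: 13.1
tcp_pos: [0.5256, -0.0438, 0.1703]
ee_rot: [[0.331, -0.944, 0.0], [-0.944, -0.331, 0.0], [0.0, -0.0, -1.0]]
wrist_force: [0.8, 0.2, -0.1]
gripper_width: 0.007
gripper_force: 0.0
```

```bash
python3 look.py scene h >/dev/null; python3 st.py
```

```text
[ 0.28  0.   -0.53] press x,y,tip z -0.0508 -0.0 0.1005
```

View pics/h.png

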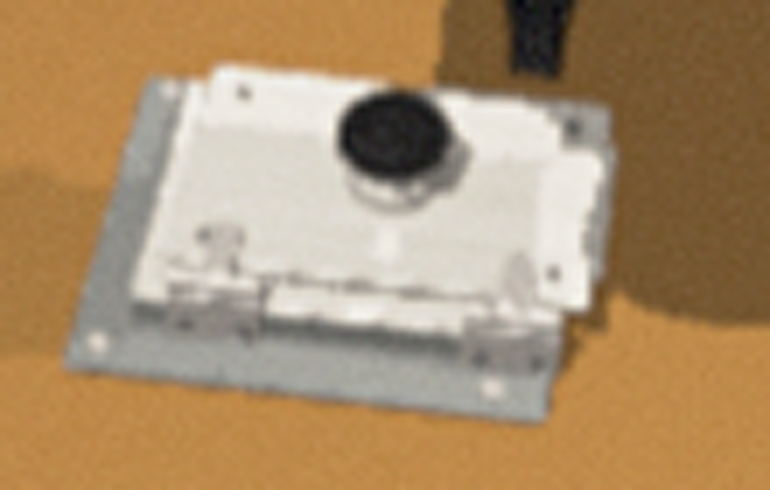

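The cover is shut, and the black knob is at crop (393,135). I'll check where the knob is before pressing it.

```bash
python3 - <<'E' | tail -1
from m import *
w=on("scene",*B(393,134),.064)[:2]-[.5735,-.027]; t=np.radians(19.35)
print(w@[np.cos(t),np.sin(t)],w@[-np.sin(t),np.cos(t)])
E
```

```text
-0.0038247822691055092 0.008249851589678796
```

Call:
jog_arm(rows=[[[0,-0.025,0,0],[0,-0.025,0,0],[0,0,0,0]]])

```text
time_s: 13.52
tcp_pos: [0.574, -0.0268, 0.17]
ee_rot: [[0.331, -0.944, 0.001], [-0.944, -0.331, 0.0], [0.0, -0.001, -1.0]]
wrist_force: [-0.6, -0.5, -0.5]
gripper_width: 0.006
gripper_force: 0.0
```

Call:
jog_arm(rows=[[[-0.003,0.001,0.015,0],[0,0,0.015,0],[0,0,0.004,0],[0,0,0.002,0],[0,0,0.002,0],[0,0,0,0]]])

```text
time_s: 14.28
tcp_pos: [0.5706, -0.0249, 0.1327]
ee_rot: [[0.331, -0.944, -0.0], [-0.944, -0.331, -0.0], [0.0, 0.0, -1.0]]
wrist_force: [-1.2, 0.6, 3.8]
gripper_width: 0.005
gripper_force: 1.6
```

Call:
jog_arm(rows=[[[0,0,0.001,0],[0,0,0.001,0],[0,0,0.001,0],[0,0,0,0]]])

```text
time_s: 14.78
tcp_pos: [0.5708, -0.0249, 0.1298]
ee_rot: [[0.331, -0.944, -0.0], [-0.944, -0.331, -0.0], [0.0, 0.0, -1.0]]
wrist_force: [-3.3, -0.6, 6.7]
gripper_width: 0.005
gripper_force: 3.4
```

Call:
jog_arm(rows=[[[0,0,0.001,0],[0,0,0.001,0],[0,0,0,0]]])

```text
time_s: 15.15
tcp_pos: [0.5708, -0.0249, 0.1282]
ee_rot: [[0.331, -0.944, 0.0], [-0.944, -0.331, -0.0], [0.0, 0.0, -1.0]]
wrist_force: [-5.1, -0.4, 8.7]
gripper_width: 0.001
gripper_force: 4.3
```

Call:
jog_arm(rows=[[[0,0.0005,0.001,0],[0,0.0005,0.001,0],[0,0,0.001,0],[0,0,0,0]]])

```text
time_s: 15.65
tcp_pos: [0.5706, -0.025, 0.126]
ee_rot: [[0.331, -0.943, 0.002], [-0.943, -0.331, -0.0], [0.001, -0.002, -1.0]]
wrist_force: [-3.9, 0.4, 11.5]
gripper_width: 0.004
gripper_force: 5.6
```

Call:
jog_arm(rows=[[[0,0,0.001,0],[0,0,0,0]]])

```text
time_s: 15.9
tcp_pos: [0.5706, -0.0249, 0.1255]
ee_rot: [[0.332, -0.943, 0.002], [-0.943, -0.332, -0.0], [0.001, -0.002, -1.0]]
wrist_force: [-4.5, 1.2, 14.2]
gripper_width: 0.004
gripper_force: 6.9
```

Call:
jog_arm(rows=[[[0,0,0.001,0],[0,0,0.001,0],[0,0,0,0]]])

```text
time_s: 16.27
tcp_pos: [0.5707, -0.0249, 0.1253]
ee_rot: [[0.332, -0.943, 0.003], [-0.943, -0.332, -0.001], [0.001, -0.003, -1.0]]
wrist_force: [-8.4, 1.8, 23.4]
gripper_width: 0.006
gripper_force: 11.8
```

Call:
jog_arm(rows=[[[0,0,0,0],[0,0,0,0],[0,0,0,0],[0,0,0,0]]])

```text
time_s: 16.77
tcp_pos: [0.5707, -0.0249, 0.1254]
ee_rot: [[0.332, -0.943, 0.003], [-0.943, -0.332, -0.0], [0.001, -0.003, -1.0]]
wrist_force: [-8.9, 1.6, 23.0]
gripper_width: 0.005
gripper_force: 11.7
```

```bash
python3 look.py scene i >/dev/null; python3 st.py
```

```text
[-8.48  0.94 23.43] press x,y,tip z -0.002 0.0029 0.0556
```

View pics/i.png

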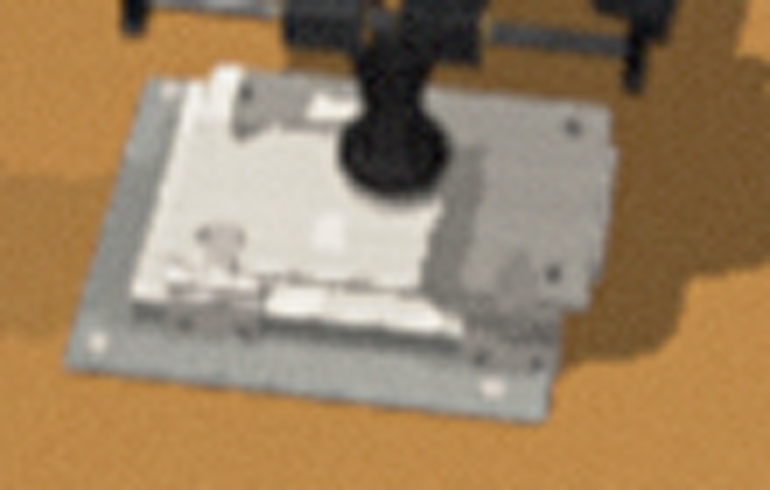

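The cover is shut with the knob right down under the fingertips. The force climbs steeply to 23 N at tip z = 55.6 mm, so the knob has bottomed. I'm handing in while holding it.

```bash
python3 -c "
from station import *;print(finish_job())"
```

```text
the job is handed in; nothing more can be done
None
```

I pushed the card home against the back stop, swung the cover shut on it, and handed the job in at about 17 s with the knob held right down at about 23 N; the hand-in gave no verdict.

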